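# Put the wad punches back in their bored blocks

## Task

The four steel wad punches stand in the light wooden bench tray in the order they were last used. Move each one over to the dark storage rack, into the block whose bore was drilled for its size (smallest punch in the smallest bore, and so on up to the largest), standing upright and fully down on its cutting edge. The edges are ground sharp: lower each punch in and do not let it drop or topple, and leave the glue tin and the jar between the racks where they stand.

Things in the scene. Friction and masses are not known exactly. Their poses are not given: they have to be found in the camera images.
- punch_a: smallest of four bright steel wad punches, upright in a cell of the light wooden tray. Cutter 18 mm wide, 38 mm tall; straight stem 12 mm thick from 45 mm above the cutting edge to the top; 104 mm tall in all, about 90 g. Origin: centre of the cutting edge (lower end), z up the stem. Tray: 276 x 78 mm, 32 mm tall, four equal cells in a row, floor 10 mm above the bench
- block_a: light wooden block with the smallest bore, for the 18 mm punch: 64 x 64 x 42 mm, round blind hole in its top 26 mm wide, 34 mm deep, chamfered mouth. Origin: centre of its underside, 8 mm above the bench; bore floor is 8 mm above the origin; z up, x and y along its sides. The four blocks sit fixed in a dark carrier, the storage rack, in a row along y, 65 mm apart
- punch_b: second smallest of four bright steel wad punches, upright in a cell of the light wooden tray. Cutter 27 mm wide, 38 mm tall; straight stem 14 mm thick from 45 mm above the cutting edge to the top; 108 mm tall in all, about 160 g. Origin: centre of the cutting edge (lower end), z up the stem. Tray cells are 61 to 63 x 66 mm, at 65 mm pitch
- block_b: light wooden block with the second smallest bore, for the 27 mm punch: 64 x 64 x 42 mm, round blind hole in its top 35 mm wide, 34 mm deep, chamfered mouth. Origin: centre of its underside, 8 mm above the bench; bore floor is 8 mm above the origin; z up, x and y along its sides. The dark carrier is 276 x 80 mm, its end cheeks 58 mm high
- punch_c: second largest of four bright steel wad punches, upright in a cell of the light wooden tray. Cutter 36 mm wide, 38 mm tall; straight stem 16 mm thick from 45 mm above the cutting edge to the top; 112 mm tall in all, about 260 g. Origin: centre of the cutting edge (lower end), z up the stem. Which punch stands in which tray cell changes
- block_c: light wooden block with the second largest bore, for the 36 mm punch: 64 x 64 x 42 mm, round blind hole in its top 44 mm wide, 34 mm deep, chamfered mouth. Origin: centre of its underside, 8 mm above the bench; bore floor is 8 mm above the origin; z up, x and y along its sides. Which block is where in the row changes
- punch_d: largest of four bright steel wad punches, upright in a cell of the light wooden tray. Cutter 45 mm wide, 38 mm tall; straight stem 18 mm thick from 45 mm above the cutting edge to the top; 116 mm tall in all, about 400 g. Origin: centre of the cutting edge (lower end), z up the stem. Tray and dark rack may swap sides of the bench
- block_d: light wooden block with the largest bore, for the 45 mm punch: 64 x 64 x 42 mm, round blind hole in its top 53 mm wide, 34 mm deep, chamfered mouth. Origin: centre of its underside, 8 mm above the bench; bore floor is 8 mm above the origin; z up, x and y along its sides. Which block is where in the row changes
- tin: round glue tin, 64 mm in diameter and 96 mm tall with its black cap, yellow band, loose, standing between the tray and the carrier. Origin: centre of its underside. Must be left where it is
- jar: small amber glass jar with a black lid, 50 mm in diameter and 62 mm tall, loose, standing between the tray and the carrier, farther from the robot than the tin. Origin: centre of its underside. Must be left where it is

How it is judged (in metres and radians):
At the end, for the whole second after the job is handed in: Every punch stands in the bore of its own size: its centre within 8 mm of the block's centre, its cutting edge on the floor of the bore (within 4 mm), leaning less than 0.12 rad, at rest and released (horizontal distance between punch_a and block_a below 0.008 m and z of punch_a in the frame of block_a between 0.004 and 0.012 m and angle between each of punch_a, punch_b, punch_c, punch_d's own z axis and vertical below 0.12 rad and linear speed of each of punch_a, punch_b, punch_c, punch_d below 0.02 m/s and angular speed of each of punch_a, punch_b, punch_c, punch_d below 0.2 rad/s and horizontal distance between punch_b and block_b below 0.008 m and z of punch_b in the frame of block_b between 0.004 and 0.012 m and horizontal distance between punch_c and block_c below 0.008 m and z of punch_c in the frame of block_c between 0.004 and 0.012 m and horizontal distance between punch_d and block_d below 0.008 m and z of punch_d in the frame of block_d between 0.004 and 0.012 m); the robot touches nothing.
It fails at once if a punch is dropped (falls free of the fingers faster than 0.5 m/s, about 13 mm of fall) ((contact force between the fingers and punch_a below 0.02 N and linear speed of punch_a above 0.5 m/s) or (contact force between the fingers and punch_b below 0.02 N and linear speed of punch_b above 0.5 m/s) or (contact force between the fingers and punch_c below 0.02 N and linear speed of punch_c above 0.5 m/s) or (contact force between the fingers and punch_d below 0.02 N and linear speed of punch_d above 0.5 m/s)).
It fails at once if a punch topples (leans more than 0.8 rad) (angle between any of punch_a, punch_b, punch_c, punch_d's own z axis and vertical above 0.8 rad).
It fails at once if the tin or the jar is moved more than 20 mm or knocked over ((distance of tin from where it was at the start of the episode above 0.02 m or angle between tin's own z axis and vertical above 0.3 rad) or (distance of jar from where it was at the start of the episode above 0.02 m or angle between jar's own z axis and vertical above 0.3 rad)).
It also fails if it takes over 112 s, if anything falls off the work surface, if the arm or the gripper's body presses on something with over 40 N, if the wrist force passes 120 N, or if a joint passes its speed limit or range.

## Robot

A 6-joint arm with a two-finger parallel gripper is mounted at the origin on the work surface. World frame = base frame: x ahead of the robot, y to its left, z up, the work surface at z = 0. Lengths are in m, angles in degrees, forces in N, time in s.
With the tool pointing down it reaches from about 0.325 to 0.875 m from the base axis. Payload 4.4 kg.
Tool frame: the origin (TCP) lies midway between the tips of the shut fingers; the grasp point (between the pads) lies env.hold_point_z behind it (env.hold_point_z is the distance from the TCP to the grasp point, in m); z points along the fingers, y is the direction in which the jaws open and shut (so a half turn about z gives the same grasp; the last joint's range is limited). The gripper opens to 85 mm and grips with 20 to 120 N. Pads are 22 mm wide; open, the fingers measure 114 mm over their backs; the gripper's body (76 mm by 85 mm) begins 54 mm behind the grasp point. The pads swing forward as they close: fully open they stand 13 mm farther back than shut.
Start: joints at [65.632, 11.837, 88.321, -0, 79.842, -8.623], TCP at [0.156, 0.553, 0.231] pointing down, gripper open.
Joint ranges: [-156.59, 156.59], [-49.26, 127.26], [12.9, 141.05], [-63.56, 243.56], [4.71, 150.69], [-161.64, 161.64]. Speed limits (degrees/s): [159.86, 159.86, 180, 180, 180, 180].

## Interface

Orientations are given as a 3x3 rotation matrix whose columns are the frame's x, y, z axes.
In Python, from cell import env gives the robot as it stands.
- The arm moves only by the shell command python3 -m jog 'ROWS' [OPENING] [FORCE]. ROWS is a JSON object of lists of equal length, an entry for each row: "translation": the shift along the world's x, y, z in mm, a list of three; "yaw": the turn about the world's z in rad. In form: {"translation": [[x, y, z], ...], "yaw": [yaw, ...]}. A call has 1 to 5 rows; each row is the pose to reach, as a shift and turn from the pose measured when the call began; what a row does not reach only later rows make up. A row lasts 1/10 s, in which the tool goes at most 50 mm and 8.59 degrees, less where a joint would pass 70% of its speed; a pose out of reach is approached as far as the arm can. A call with a gripper value outside its range is refused whole. OPENING is the opening, from 0 (shut) to 1 (fully open), set as the call begins (- or left out, the last holds). The fingers move at their own pace and stop on an object; FORCE is the grip in N (left out, the last holds). Time passes only in rows, so rows that repeat a pose let the fingers close. It gives the time, the measured TCP pose, the force and the opening at its end, in the units of the state.
- env.state(): the state, without advancing time (a new reading comes with each control period).
- env.get_image(name): name is "scene" or "top"; returns the picture (480x640x3 uint8, blue, green, red); there is no depth.
- env.get_calibration(name): a dict with "fx", "fy", "cx", "cy" (pixels), "k1" (the pictures are not rectified: a ray, as slopes to the right and down, at radius r is drawn at 1 + k1 r^2 times it, then the intrinsics apply), "extrinsics" (4x4, takes a point from world to camera coordinates). Camera axes: x right, y up, looking along -z (the intrinsics and any distortion apply to the point x, -y, -z); pixel columns grow to the right and rows downward; lengths in m; the calibration is good to about 2 mm. A picture is of the moment at which its call begins. get_calibration takes no time and is no camera call.
- env.close_job(): hands the job in, once; it reports no verdict.
The state is a dict: "time": time; "qpos": joint angles; "qd": joint speeds; "tau": joint torques, N m; "ee_pos": TCP position; "orientation": TCP orientation; "contact_force": force on the tool from outside, world axes, zero at the start; "torque": the same for the moment, N m; "opening": finger opening in m.
Only numpy, scipy, OpenCV 4.12 (cv2) and the standard library are available. Lean on these libraries where they do the work, as an engineer would, in place of code of your own. Each camera call takes 0.05 s, during which the arm holds its last target.

## Working session

There is one attempt and no reset: what is moved stays moved. The work goes in short steps, Python scripts to look and compute and a shell command to move; the robot and the scene stay as the last step left them, time stands still between calls to the robot, and variables do not carry over. Pictures are saved under pics/ and viewed, and the job is handed in when it is done.

```bash
ls; mkdir -p pics; python3 - <<'E'
from cell import env
import cv2
s=env.state();print(s['time'],s['ee_pos'],s['opening'],env.hold_point_z)
print(s['orientation'])
for n in('scene','top'):
    cv2.imwrite(f'pics/{n}0.png',env.get_image(n)); print(env.get_calibration(n))
E
```

```text
pics
0.0 [0.15574232 0.55271443 0.2301074 ] 0.08532487022174455 0.0187
[[-9.62469412e-01  2.71388540e-01 -9.44049936e-04]
 [ 2.71389976e-01  9.62467141e-01 -2.11756882e-03]
 [ 3.33933133e-04 -2.29430091e-03 -9.99997312e-01]]
{'fx': 537.3778112557279, 'fy': 537.3778112557279, 'cx': 317.422568962786, 'cy': 237.2482938275019, 'k1': -0.023149140241017, 'extrinsics': array([[ 0.90055979,  0.43449929,  0.01422776, -0.52815358],
       [-0.26277448,  0.51798084,  0.81403036,  0.08903592],
       [ 0.3463259 , -0.73682171,  0.58064804, -1.14719826],
       [ 0.        ,  0.        ,  0.        ,  1.        ]])}
{'fx': 560.54965419444, 'fy': 560.54965419444, 'cx': 317.61757560643895, 'cy': 236.077231671299, 'k1': -0.07308742549245352, 'extrinsics': array([[-0.02418923, -0.99955545,  0.01742933,  0.01092694],
       [ 0.98960394, -0.02146871,  0.14220805, -0.56393283],
       [-0.14177065,  0.02068804,  0.98968333, -1.18887216],
       [ 0.        ,  0.        ,  0.        ,  1.        ]])}
```

View pics/scene0.png

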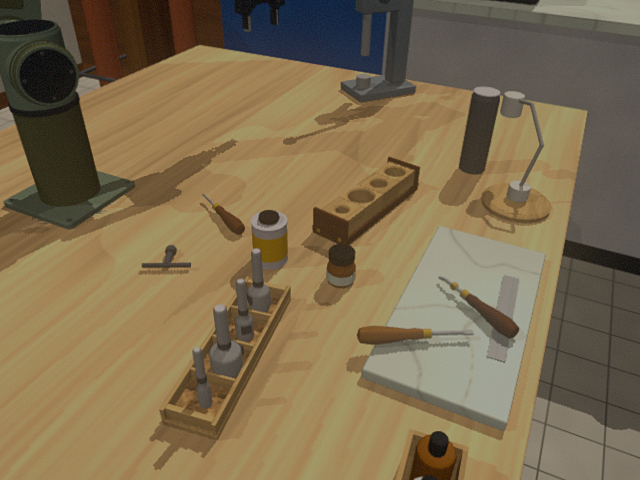

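View pics/top0.png

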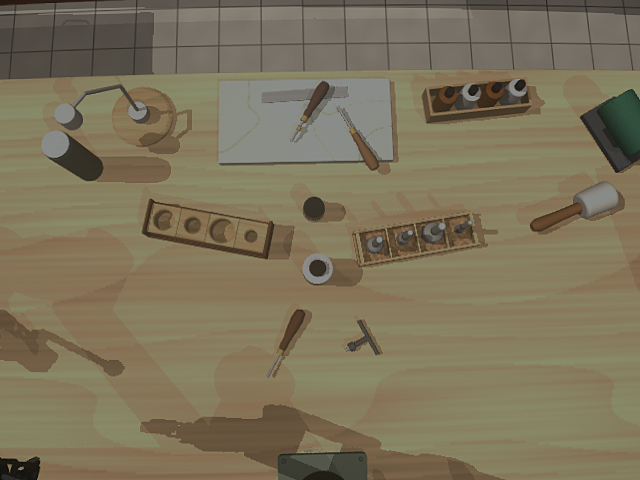

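The top picture shows the tray at right (pixels 355–480, 215–265), the rack at left (145–272, 200–255), the tin at (317,268) and the jar at (314,208). I'll zoom in on the tray and rack.

```bash
cat > h.py <<'E'
import numpy as np, cv2
from cell import env
def cal(n):
    c=env.get_calibration(n);K=np.array([[c['fx'],0,c['cx']],[0,c['fy'],c['cy']],[0,0,1]]);return K,np.array([c['k1'],0,0,0,0]),c['extrinsics']
F=np.diag([1,-1,-1.])
def proj(n,P):
    K,d,E=cal(n);R=F@E[:3,:3];t=F@E[:3,3]
    return cv2.projectPoints(np.array(P,float).reshape(-1,3),cv2.Rodrigues(R)[0],t,K,d)[0].reshape(-1,2)
def unproj(n,uv,z):
    K,d,E=cal(n);R=F@E[:3,:3];t=F@E[:3,3]
    uv=np.array(uv,float).reshape(-1,1,2);p=cv2.undistortPoints(uv,K,d).reshape(-1,2)
    r=np.c_[p,np.ones(len(p))]@R; c=-R.T@t
    s=(z-c[2])/r[:,2]; return c+r*s[:,None]
def crop(img,x0,y0,w,h,f,name):
    cv2.imwrite(name,cv2.resize(img[y0:y0+h,x0:x0+w],None,fx=f,fy=f,interpolation=cv2.INTER_CUBIC))
E
python3 - <<'E'
from h import *
t=cv2.imread('pics/top0.png');s=cv2.imread('pics/scene0.png')
crop(t,345,200,150,75,5,'pics/tray.png');crop(t,135,190,150,75,5,'pics/rack.png')
crop(s,155,240,150,200,3,'pics/strays.png')
crop(s,305,150,125,100,6,'pics/sracks.png')
E
```

```text
(no output)
```

View pics/tray.png

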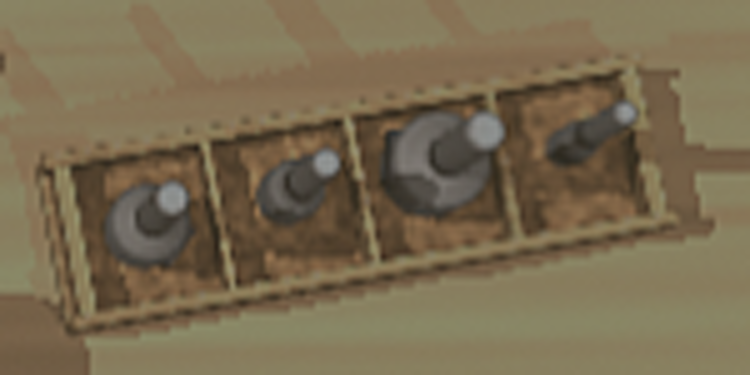

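View pics/rack.png

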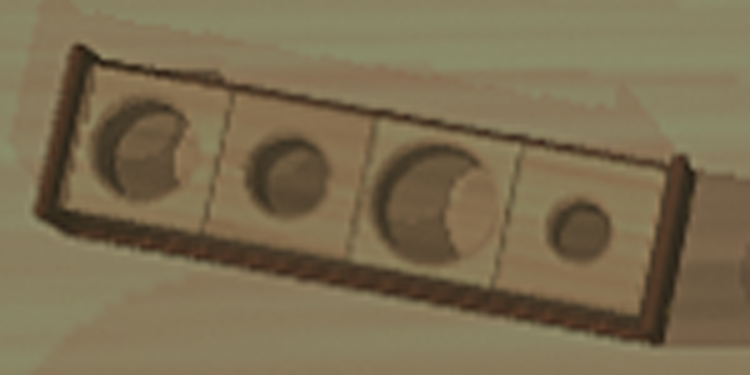

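View pics/strays.png

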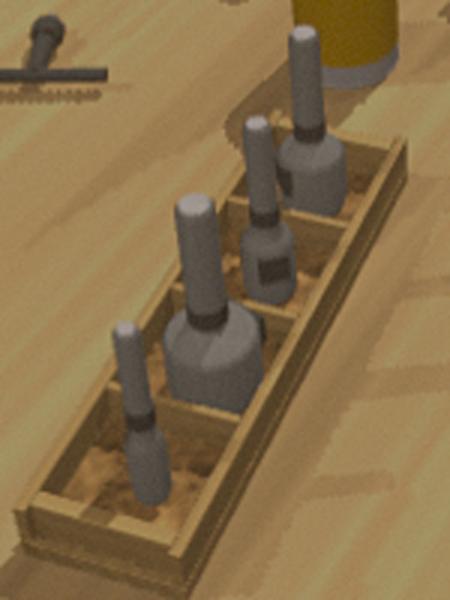

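View pics/sracks.png

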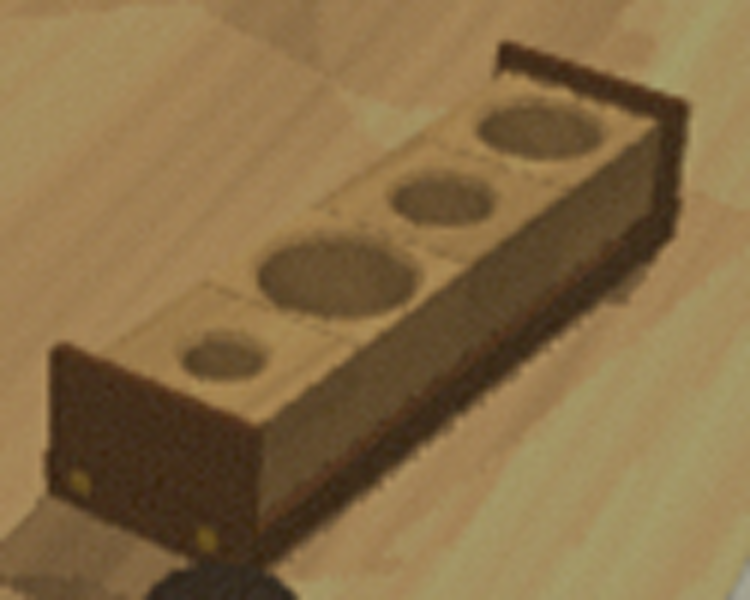

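Reading the pictures from high y to low y, the tray order is c, b, d, a, and the rack bores run c, b, d, a as well. I'll combine both cameras to get the positions.

```bash
python3 - <<'E'
from h import *
f=lambda L,k,x0,y0:[((x+.5)/k-.5+x0,(y+.5)/k-.5+y0) for x,y in L]
T=f([(625,113),(326,163),(172,199),(486,131)],5,345,200)
S=f([(126,329),(257,124),(304,34),(195,205)],3,155,240)
BT=f([(580,231),(289,176),(145,149),(436,203)],5,135,190)
BS=f([(224,356),(442,198),(540,130),(337,277)],6,305,150)
for i,n in enumerate('abcd'):
    z=.01+[.104,.108,.112,.116][i]
    print(n,unproj('top',T[i],z)[0,:2].round(4),unproj('scene',S[i],z)[0,:2].round(4),'bore',unproj('top',BT[i],.05)[0,:2].round(4),unproj('scene',BS[i],.05)[0,:2].round(4))
# cell centres via tray corners top rim z=.032
cor=f([(45,160),(635,62),(668,222),(80,325)],5,345,200)
print(unproj('top',cor,.032)[:,:2].round(4))
print('rack cheeks',unproj('top',f([(78,48),(686,160),(655,340),(45,213)],5,135,190),.058)[:,:2].round(4))
print('tin',unproj('top',[317.5,268.],.096)[:,:2],unproj('scene',[269,218],.096)[:,:2],'jar',unproj('top',[314,208],.062)[:,:2],unproj('scene',[342,255],.062)[:,:2])
E
```

```text
a [ 0.5759 -0.3186] [ 0.577 -0.319] bore [0.5664 0.1438] [0.5688 0.1426]
b [ 0.5568 -0.1909] [ 0.5582 -0.1912] bore [0.5934 0.2706] [0.5952 0.2698]
c [ 0.5427 -0.1259] [ 0.5447 -0.1265] bore [0.6068 0.334 ] [0.6093 0.3319]
d [ 0.5676 -0.2564] [ 0.569  -0.2563] bore [0.5801 0.2064] [0.5827 0.2042]
[[ 0.5735 -0.0821]
 [ 0.6123 -0.3492]
 [ 0.5396 -0.3595]
 [ 0.4999 -0.095 ]]
rack cheeks [[0.6508 0.3621]
 [0.5953 0.0969]
 [0.5172 0.1111]
 [0.5781 0.3751]]
tin [[0.48912958 0.00101298]] [[ 0.49706031 -0.0073887 ]] jar [[0.62259459 0.0047966 ]] [[ 0.63296804 -0.00487882]]
```

```bash
python3 -m jog '{"translation":[[10,-17,0],[30,-52,0],[55,-95,0],[79,-139,0],[104,-182,0]],"yaw":[-0.08,-0.2,-0.33,-0.46,-0.58]}' 1.0 80; python3 -m jog '{"translation":[[24,-42,0],[48,-84,0],[72,-126,0],[96,-168,0],[120,-210,0]],"yaw":[-0.12,-0.24,-0.36,-0.48,-0.55]}'
```

```text
time: 0.6
ee_pos: [0.2598, 0.3689, 0.2297]
orientation: [[-0.653, 0.757, -0.002], [0.757, 0.653, -0.002], [-0.0, -0.003, -1.0]]
contact_force: [1.4, -0.0, 0.8]
opening: 0.0857
time: 1.1
ee_pos: [0.3801, 0.157, 0.2295]
orientation: [[-0.158, 0.987, -0.003], [0.987, 0.158, -0.0], [0.0, -0.003, -1.0]]
contact_force: [1.3, 0.4, 0.3]
opening: 0.0855
```

```bash
python3 -m jog '{"translation":[[24,-42,0],[49,-85,0],[74,-128,0],[99,-171,0],[124,-214,0]],"yaw":[-0.014,-0.014,-0.014,-0.014,-0.014]}' 0.6; python3 -m jog '{"translation":[[20,-35,0],[35,-60,0],[39.5,-69,0],[39.5,-69,0],[39.5,-69,0]],"yaw":[0,0,0,0,0]}'; python3 - <<'E'
from h import *
s=env.state();print(s['ee_pos'])
t=env.get_image('top');u=env.get_image('scene')
a=cv2.resize(t[170:300,320:500],None,fx=2.8,fy=2.8,interpolation=2);b=u[200:460,120:340]
cv2.imwrite('pics/m1.png',a);crop(u,140,120,200,200,3,'pics/m2.png')
E
```

```text
time: 1.6
ee_pos: [0.5044, -0.0589, 0.2291]
orientation: [[-0.143, 0.99, -0.003], [0.99, 0.143, 0.0], [0.001, -0.003, -1.0]]
contact_force: [-0.0, 1.1, 0.2]
opening: 0.0513
time: 2.1
ee_pos: [0.5431, -0.1267, 0.2286]
orientation: [[-0.144, 0.99, -0.005], [0.99, 0.144, 0.001], [0.002, -0.004, -1.0]]
contact_force: [-1.2, -0.8, -0.1]
opening: 0.0514
[ 0.54312988 -0.12673613  0.22857647]
```

View pics/m2.png

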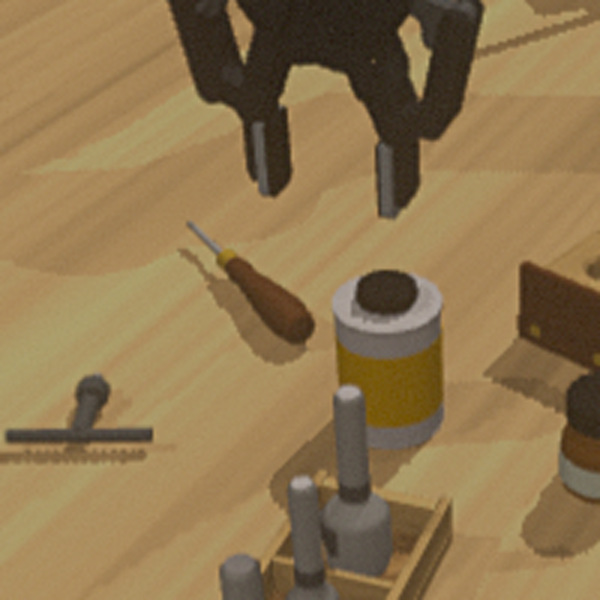

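View pics/m1.png

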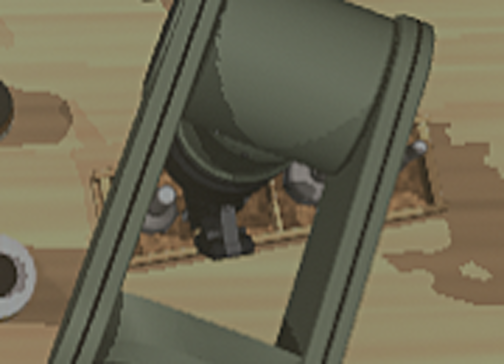

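The scene view shows the fingertips at about (230,184) and (269,191), above punch c. I'll compare them with the projected tool point as a consistency check.

```bash
python3 - <<'E'
from h import *
s=env.state();p=s['ee_pos'];R=s['orientation']
for back in (0,.006,.009):
  for o in (-.0257,.0257):
    print(back,o,(proj('scene',[p+R@[0,o,-back]])-[140,120])*3)
E
```

```text
0 -0.0257 [[281.37400019 194.70136596]]
0 0.0257 [[385.80740946 213.46226943]]
0.006 -0.0257 [[280.41926891 183.28480564]]
0.006 0.0257 [[385.33647603 201.94042663]]
0.009 -0.0257 [[279.93874325 177.53620956]]
0.009 0.0257 [[385.09944187 196.13805764]]
```

```bash
python3 -m jog '{"translation":[[1,0,-20],[1,0,-60],[1,0,-100],[1,0,-135],[1,0,-157]],"yaw":[0,0,0,0,0]}'; python3 -m jog '{"translation":[[0,0,0],[0,0,0],[0,0,0],[0,0,0],[0,0,0]],"yaw":[0,0,0,0,0]}' 0 80;python3 -m jog '{"translation":[[0,0,0],[0,0,0],[0,0,0]],"yaw":[0,0,0]}' 0 80
python3 - <<'E'
from h import *
crop(env.get_image('scene'),140,180,200,200,3,'pics/g1.png')
E
```

```text
time: 2.7
ee_pos: [0.5419, -0.124, 0.0692]
orientation: [[-0.147, 0.989, -0.008], [0.989, 0.147, 0.003], [0.004, -0.008, -1.0]]
contact_force: [-0.1, -0.4, -1.2]
opening: 0.0515
time: 3.2
ee_pos: [0.5426, -0.1242, 0.0705]
orientation: [[-0.147, 0.989, -0.006], [0.989, 0.147, 0.002], [0.003, -0.006, -1.0]]
contact_force: [-0.0, -1.1, 0.4]
opening: 0.0137
time: 3.5
ee_pos: [0.5426, -0.1242, 0.0705]
orientation: [[-0.147, 0.989, -0.006], [0.989, 0.147, 0.002], [0.003, -0.006, -1.0]]
contact_force: [-0.4, 0.3, -2.0]
opening: 0.014
```

View pics/g1.png

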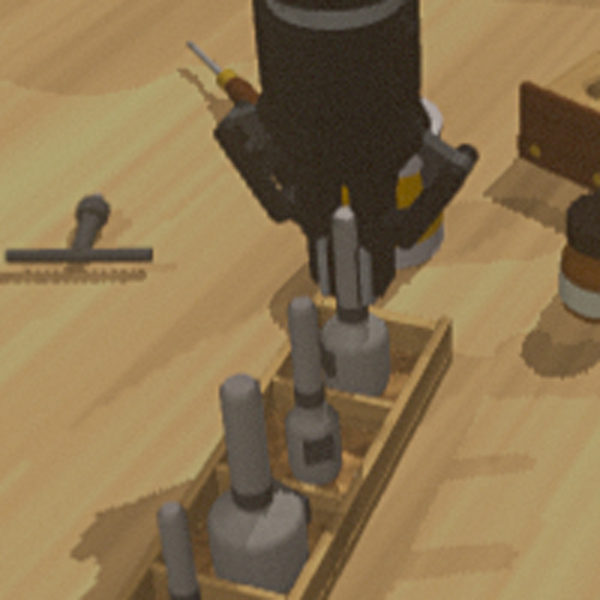

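Punch c is between the pads, seen at (255,280) in the scene view, so I'll lift.

```bash
python3 -m jog '{"translation":[[0,0,5],[0,0,20],[0,0,45],[0,0,75],[0,0,105]],"yaw":[0,0,0,0,0]}'; python3 -m jog '{"translation":[[0,0,25],[1,5,40],[4,18,45],[8,38,45],[13,65,45]],"yaw":[0,0,0,-0.02,-0.05]}'
```

```text
time: 4.05
ee_pos: [0.5425, -0.1243, 0.1776]
orientation: [[-0.147, 0.989, -0.006], [0.989, 0.147, 0.002], [0.003, -0.005, -1.0]]
contact_force: [-0.2, 0.2, -2.1]
opening: 0.0143
time: 4.55
ee_pos: [0.5549, -0.0582, 0.2216]
orientation: [[-0.095, 0.995, -0.007], [0.995, 0.095, 0.003], [0.004, -0.007, -1.0]]
contact_force: [0.1, 0.6, -3.6]
opening: 0.0144
```

```bash
python3 -m jog '{"translation":[[4,32,0],[9,67,0],[14,102,0],[18,137,0],[23,172,0]],"yaw":[-0.04,-0.08,-0.12,-0.16,-0.2]}'; python3 -m jog '{"translation":[[5,35,0],[10,70,0],[14,105,0],[18,140,0],[23,170,0]],"yaw":[-0.04,-0.08,-0.1,-0.105,-0.105]}'
```

```text
time: 5.05
ee_pos: [0.5765, 0.1164, 0.2198]
orientation: [[0.106, 0.994, -0.01], [0.994, -0.106, 0.005], [0.004, -0.011, -1.0]]
contact_force: [1.7, 0.1, -2.3]
opening: 0.0147
time: 5.55
ee_pos: [0.5976, 0.2894, 0.2177]
orientation: [[0.208, 0.978, -0.014], [0.978, -0.208, 0.005], [0.002, -0.014, -1.0]]
contact_force: [2.3, -0.5, -4.0]
opening: 0.0143
```

```bash
python3 -m jog '{"translation":[[5,22,0],[9,38,0],[10.5,45,-5],[10.5,46,-15],[10.5,46,-30]],"yaw":[0,0,0,0,0]}'; python3 -m jog '{"translation":[[0,0,-20],[0,0,-40],[0,0,-52],[0,0,-58],[0,0,-58]],"yaw":[0,0,0,0,0]}'
python3 - <<'E'
from h import *
print(env.state()['ee_pos'])
crop(env.get_image('scene'),305,80,150,150,4,'pics/p1.png')
crop(env.get_image('top'),125,180,150,75,5,'pics/p1t.png')
E
```

```text
time: 6.05
ee_pos: [0.6078, 0.3352, 0.1867]
orientation: [[0.208, 0.978, -0.014], [0.978, -0.208, 0.005], [0.002, -0.014, -1.0]]
contact_force: [0.4, 0.6, -1.8]
opening: 0.0142
time: 6.55
ee_pos: [0.6071, 0.3343, 0.1271]
orientation: [[0.209, 0.978, -0.016], [0.978, -0.209, 0.004], [0.0, -0.017, -1.0]]
contact_force: [-0.5, -0.0, -3.0]
opening: 0.0142
[0.6071104  0.33429422 0.12712567]
```

View pics/p1.png

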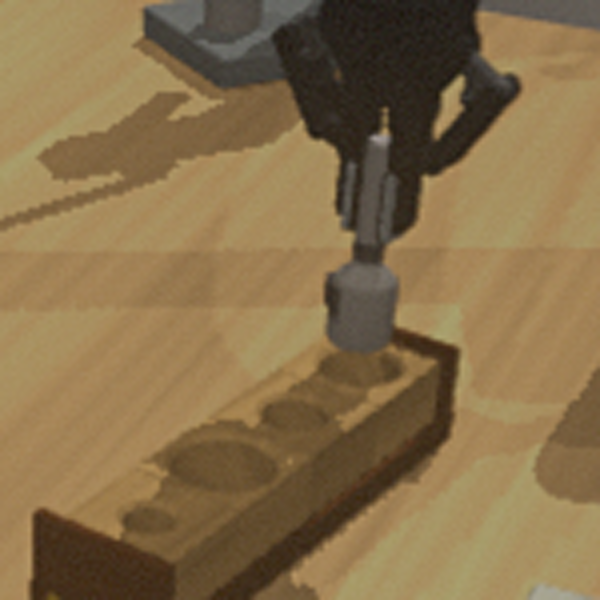

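View pics/p1t.png

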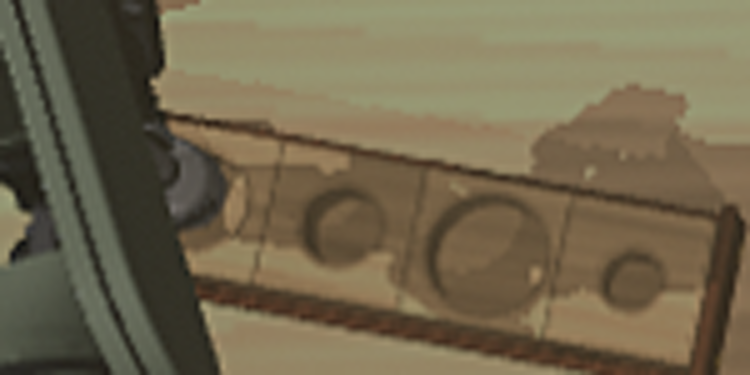

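In the scene view the punch bottom is at about (395,167) and the stem top at (399,115). The stem leans a little to the right in the picture, so I'll compare it with a vertical projection.

```bash
python3 - <<'E'
from h import *
s=env.state();p=s['ee_pos']
zb=p[2]+.0187-.08
c=lambda P:((proj('scene',P)-[305,80]+.5)*4-.5).round(1)
g=lambda P:((proj('top',P)-[125,180]+.5)*5-.5).round(1)
for off in ([0,0],[0,-.002],[0.002,0]):
  b=np.array([p[0]+off[0],p[1]+off[1],zb])
  print(off,'bot',c(b),'sho',c(b+[0,0,.038]),'st45',c(b+[0,0,.045]),'top',c(b+[0,0,.112]))
a=np.linspace(0,2*np.pi,60);b=np.array([p[0],p[1]-.002,zb]);ring=np.c_[b[0]+.018*np.cos(a),b[1]+.018*np.sin(a),b[2]+0*a]
r=c(ring);print('bottom ring x',r[:,0].min(),r[:,0].max(),'y',r[:,1].min(),r[:,1].max()); q=g(ring);print('top img',q[:,0].max())
r=c(ring+[0,0,.038]);print('shoulder',r[:,0].min(),r[:,0].max())
ring2=np.c_[.6081+.022*np.cos(a),.3333+.022*np.sin(a),.05+0*a];r=c(ring2);print('bore',r.min(0),r.max(0));q=g(ring2);print('bore top',q.min(0),q.max(0))
E
```

```text
[0, 0] bot [[363.7 333.3]] sho [[370.8 268.3]] st45 [[372.1 256.1]] top [[385.4 134.3]]
[0, -0.002] bot [[362.5 334.9]] sho [[369.6 269.8]] st45 [[370.9 257.6]] top [[384.1 135.7]]
[0.002, 0] bot [[367.3 334.1]] sho [[374.4 269.1]] st45 [[375.8 256.9]] top [[389.2 135.1]]
bottom ring x 328.5 396.5 y 319.2 350.9
top img 227.7
shoulder 334.9 404.3
bore [317.4 345.6] [399.7 384.9]
bore top [146.6 146.5] [246.6 245.6]
```

```bash
cat >> h.py <<'E'
def ring(x,y,z,r,n=72):
    a=np.linspace(0,2*np.pi,n);return np.c_[x+r*np.cos(a),y+r*np.sin(a),z+0*a]
def overlay(cam,img,items,x0,y0,w,h,f,name):
    o=cv2.resize(img[y0:y0+h,x0:x0+w],None,fx=f,fy=f,interpolation=cv2.INTER_CUBIC)
    o=cv2.convertScaleAbs(o,alpha=1.5)
    for P,col in items:
        q=((proj(cam,P)-[x0,y0]+.5)*f-.5)
        cv2.polylines(o,[np.round(q*16).astype(np.int32)],False,col,1,cv2.LINE_AA,4)
    cv2.imwrite(name,o)
E
python3 - <<'E'
from h import *
s=env.state();p=s['ee_pos'];zb=p[2]+.0187-.08
x,y=p[0],p[1]-.002
I=[(ring(x,y,zb,.018),(0,0,255)),(ring(x,y,zb+.038,.018),(0,0,255)),(ring(x,y,zb+.112,.008),(0,0,255)),(ring(.6081,.3333,.05,.022),(0,255,0)),(ring(.5946,.2697,.05,.0175),(0,255,0))]
overlay('scene',env.get_image('scene'),I,365,105,60,75,8,'pics/o1.png')
overlay('top',env.get_image('top'),I,150,190,65,50,10,'pics/o1t.png')
E
```

```text
(no output)
```

View pics/o1.png

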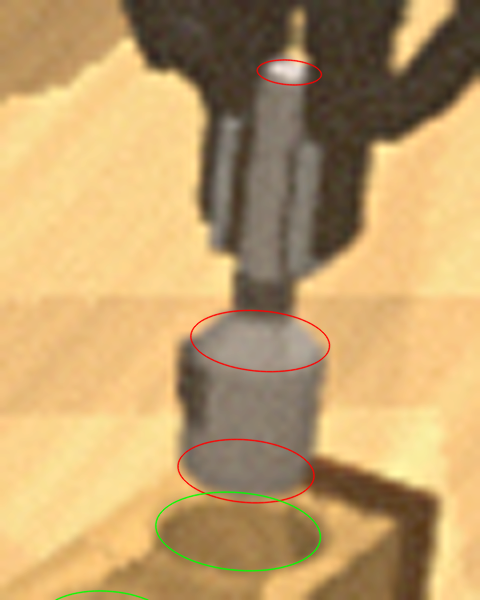

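View pics/o1t.png

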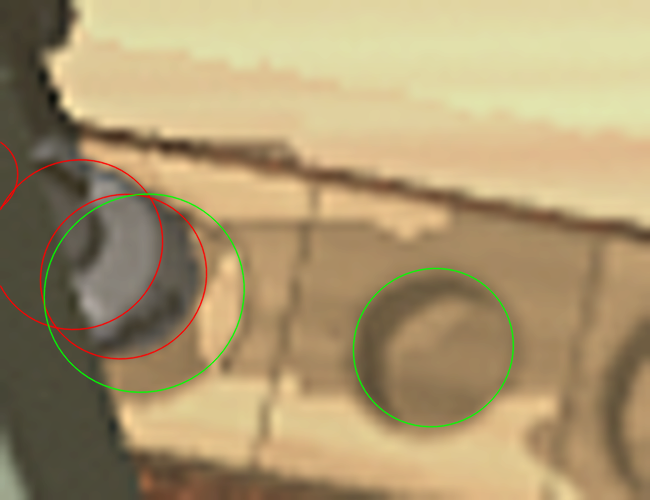

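The overlays show the punch within about 1–2 mm of bore c's centre and upright, so I'll lower it.

```bash
python3 -m jog '{"translation":[[1,0,-8],[1,0,-20],[1,0,-30],[1,0,-38],[1,0,-42]],"yaw":[0,0,0,0,0]}'; python3 -m jog '{"translation":[[0,0,-2],[0,0,-4],[0,0,-6],[0,0,-8],[0,0,-8]],"yaw":[0,0,0,0,0]}'
```

```text
time: 7.25
ee_pos: [0.6086, 0.335, 0.086]
orientation: [[0.208, 0.978, -0.014], [0.978, -0.208, 0.005], [0.002, -0.015, -1.0]]
contact_force: [0.3, -0.5, -2.9]
opening: 0.0142
time: 7.75
ee_pos: [0.6086, 0.335, 0.078]
orientation: [[0.208, 0.978, -0.014], [0.978, -0.208, 0.005], [0.002, -0.015, -1.0]]
contact_force: [0.4, 0.4, -2.8]
opening: 0.0145
```

```bash
python3 -m jog '{"translation":[[0,0,-1],[0,0,-1.5],[0,0,-2],[0,0,-2],[0,0,-2]],"yaw":[0,0,0,0,0]}'; python3 - <<'E'
from h import *
crop(env.get_image('scene'),305,80,150,150,4,'pics/q1.png')
E
```

```text
time: 8.25
ee_pos: [0.6088, 0.3352, 0.0767]
orientation: [[0.208, 0.978, -0.014], [0.978, -0.208, 0.005], [0.002, -0.014, -1.0]]
contact_force: [-1.1, -0.2, 0.5]
opening: 0.0143
```

View pics/q1.png

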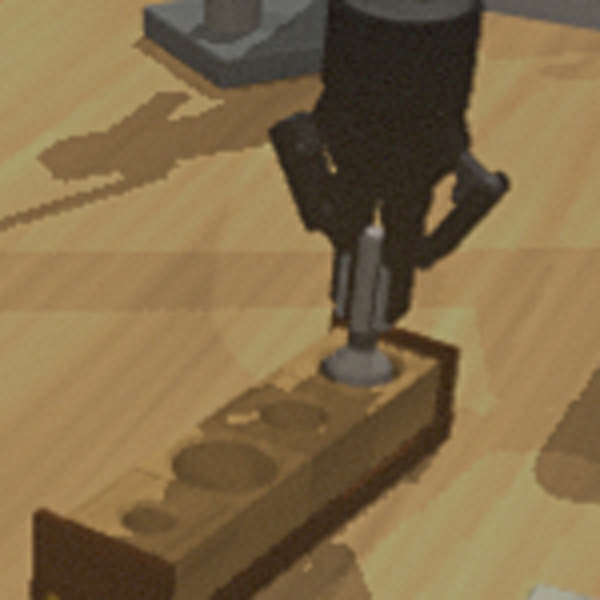

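The cutter is seated in bore c at about (395,172), and the weight has come off the wrist. I'll release and lift.

```bash
python3 -m jog '{"translation":[[0,0,0],[0,0,0],[0,0,0],[0,0,0],[0,0,0]],"yaw":[0,0,0,0,0]}' 0.6;  python3 -m jog '{"translation":[[0,0,15],[0,0,45],[0,0,85],[0,0,125],[0,0,145]],"yaw":[0,0,0,0,0]}'; python3 - <<'E'
from h import *
crop(env.get_image('scene'),305,80,150,150,4,'pics/r1.png')
E
```

```text
time: 8.8
ee_pos: [0.6089, 0.3352, 0.0766]
orientation: [[0.208, 0.978, -0.014], [0.978, -0.208, 0.005], [0.002, -0.014, -1.0]]
contact_force: [-0.4, -0.4, -0.1]
opening: 0.0517
time: 9.3
ee_pos: [0.6111, 0.3361, 0.2286]
orientation: [[0.208, 0.978, -0.005], [0.978, -0.208, 0.008], [0.007, -0.007, -1.0]]
contact_force: [1.1, -0.2, -0.4]
opening: 0.0514
```

View pics/r1.png

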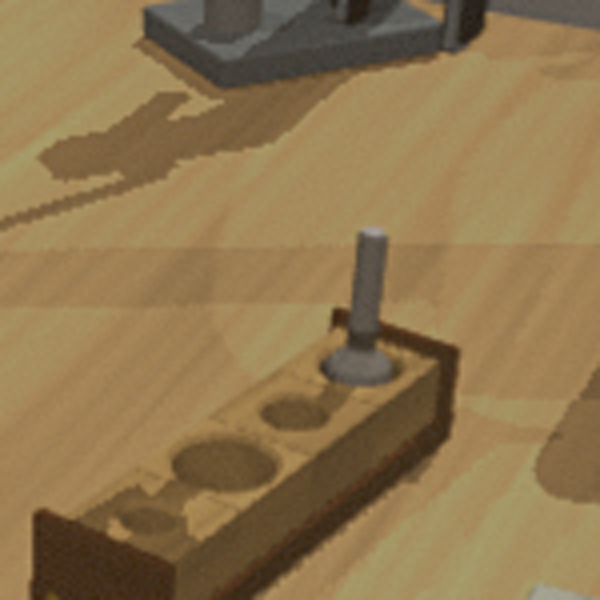

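Punch c stands upright in its bore, with the stem at (398,155). Punch b is next.

```bash
python3 -m jog '{"translation":[[-2,-20,0],[-6,-60,0],[-11,-108,0],[-16,-156,0],[-21,-204,0]],"yaw":[0.03,0.08,0.15,0.22,0.28]}'; python3 -m jog '{"translation":[[-5,-48,0],[-10,-96,0],[-15,-144,0],[-20,-192,0],[-25,-240,0]],"yaw":[0.05,0.07,0.075,0.075,0.075]}'; python3 -m jog '{"translation":[[-5,-45,0],[-7,-70,0],[-8,-80,0],[-8,-82,0],[-8,-82,0]],"yaw":[0,0,0,0,0]}'
```

```text
time: 9.85
ee_pos: [0.5907, 0.1311, 0.2319]
orientation: [[-0.074, 0.997, -0.003], [0.997, 0.074, 0.009], [0.01, -0.002, -1.0]]
contact_force: [0.4, -0.1, 0.3]
opening: 0.0515
time: 10.35
ee_pos: [0.5651, -0.1107, 0.2322]
orientation: [[-0.149, 0.989, -0.003], [0.989, 0.149, 0.009], [0.009, -0.002, -1.0]]
contact_force: [0.1, -0.5, -0.9]
opening: 0.0512
time: 10.85
ee_pos: [0.5572, -0.1917, 0.2322]
orientation: [[-0.149, 0.989, -0.003], [0.989, 0.149, 0.01], [0.01, -0.002, -1.0]]
contact_force: [0.3, 0.4, 0.8]
opening: 0.0513
```

```bash
python3 -m jog '{"translation":[[0,1,-20],[0,1,-60],[0,1,-105],[0,1,-142],[0,1,-161]],"yaw":[0,0,0,0,0]}'; python3 -m jog '{"translation":[[0,0,0],[0,0,0],[0,0,0],[0,0,0],[0,0,0]],"yaw":[0,0,0,0,0]}' 0 80;python3 -m jog '{"translation":[[0,0,0],[0,0,0],[0,0,0]],"yaw":[0,0,0]}'
python3 - <<'E'
from h import *
crop(env.get_image('scene'),140,180,200,200,3,'pics/g2.png')
E
```

```text
time: 11.35
ee_pos: [0.5548, -0.1869, 0.0671]
orientation: [[-0.152, 0.988, -0.009], [0.988, 0.152, 0.014], [0.015, -0.007, -1.0]]
contact_force: [-1.0, 0.4, 0.1]
opening: 0.0515
time: 11.85
ee_pos: [0.5557, -0.1872, 0.0685]
orientation: [[-0.152, 0.988, -0.007], [0.988, 0.152, 0.012], [0.013, -0.005, -1.0]]
contact_force: [-0.7, 0.4, -1.4]
opening: 0.0122
time: 12.15
ee_pos: [0.5558, -0.1874, 0.0687]
orientation: [[-0.152, 0.988, -0.007], [0.988, 0.152, 0.012], [0.013, -0.005, -1.0]]
contact_force: [-1.5, 0.3, -2.0]
opening: 0.0122
```

View pics/g2.png

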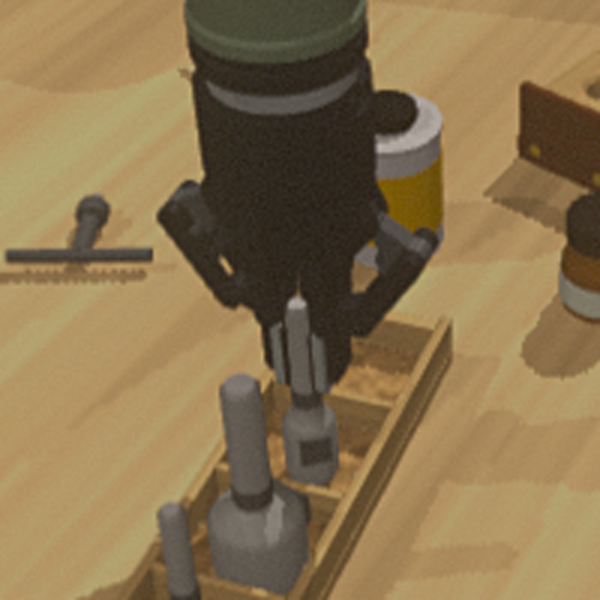

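Punch b is held between the pads, with the stem at (238,290). I'll lift and carry it.

```bash
python3 -m jog '{"translation":[[0,0,5],[0,0,20],[0,0,45],[0,0,75],[0,0,105]],"yaw":[0,0,0,0,0]}'; python3 -m jog '{"translation":[[0,0,25],[0,5,42],[1,18,47],[3,38,47],[5,65,47]],"yaw":[0,0,0,-0.02,-0.05]}'; python3 -m jog '{"translation":[[3,33,0],[6,70,0],[9,108,0],[12,146,0],[15,184,0]],"yaw":[-0.04,-0.08,-0.12,-0.16,-0.2]}'; python3 -m jog '{"translation":[[3,38,0],[6,76,0],[9,112,0],[12,145,0],[15,172,0]],"yaw":[-0.04,-0.08,-0.11,-0.112,-0.112]}'
```

```text
time: 12.7
ee_pos: [0.5558, -0.1874, 0.1758]
orientation: [[-0.152, 0.988, -0.006], [0.988, 0.152, 0.012], [0.013, -0.004, -1.0]]
contact_force: [0.3, -0.2, -2.0]
opening: 0.0126
time: 13.2
ee_pos: [0.5605, -0.1218, 0.223]
orientation: [[-0.1, 0.995, -0.006], [0.995, 0.1, 0.012], [0.013, -0.004, -1.0]]
contact_force: [-0.2, 0.0, -2.7]
opening: 0.0122
time: 13.7
ee_pos: [0.5746, 0.0646, 0.2226]
orientation: [[0.101, 0.995, -0.004], [0.995, -0.101, 0.014], [0.013, -0.006, -1.0]]
contact_force: [0.3, -0.7, -1.3]
opening: 0.0119
time: 14.2
ee_pos: [0.5883, 0.2393, 0.2219]
orientation: [[0.21, 0.978, -0.004], [0.978, -0.21, 0.014], [0.013, -0.007, -1.0]]
contact_force: [0.1, -0.1, -1.4]
opening: 0.0118
```

```bash
python3 -m jog '{"translation":[[3,17,0],[6,28,0],[6.5,32,-5],[6.5,33,-18],[6.5,33,-35]],"yaw":[0,0,0,0,0]}'; python3 -m jog '{"translation":[[0,0,-20],[0,0,-40],[0,0,-54],[0,0,-60],[0,0,-60]],"yaw":[0,0,0,0,0]}'
cat > chk.py <<'E'
import sys
from h import *
# punch r, stem r, height, grip-height, dy(offset along row), dx, bore x,y, bore r, tag
R,rs,H,gh,dx,dy,bx,by,br=[float(v)/1000 for v in sys.argv[1:10]];tag=sys.argv[10]
s=env.state();p=s['ee_pos'];zb=p[2]+.0187-gh;print(p.round(4),zb.round(4))
x,y=p[0]+dx,p[1]+dy;r=(0,0,255);g=(0,255,0)
I=[(ring(x,y,zb,R),r),(ring(x,y,zb+.038,R),r),(ring(x,y,zb+H,rs),r),(ring(bx,by,.05,br),g)]
c=proj('scene',[[bx,by,.08]])[0].astype(int)-[38,50]
overlay('scene',env.get_image('scene'),I,*c,75,80,7,f'pics/s{tag}.png')
c=proj('top',[[bx,by,.06]])[0].astype(int)-[35,28]
overlay('top',env.get_image('top'),I,*c,70,56,9,f'pics/t{tag}.png')
E
python3 chk.py 13.5 7 108 77.4 0 -2.5 594.6 269.7 17.5 b1
```

```text
time: 14.7
ee_pos: [0.5953, 0.2714, 0.1865]
orientation: [[0.211, 0.977, -0.003], [0.977, -0.211, 0.014], [0.013, -0.006, -1.0]]
contact_force: [0.4, -0.1, -2.0]
opening: 0.0123
time: 15.2
ee_pos: [0.5945, 0.2705, 0.125]
orientation: [[0.212, 0.977, -0.006], [0.977, -0.212, 0.013], [0.012, -0.009, -1.0]]
contact_force: [-0.0, 0.2, -1.3]
opening: 0.0121
[0.5945 0.2705 0.125 ] 0.0663
```

View pics/sb1.png

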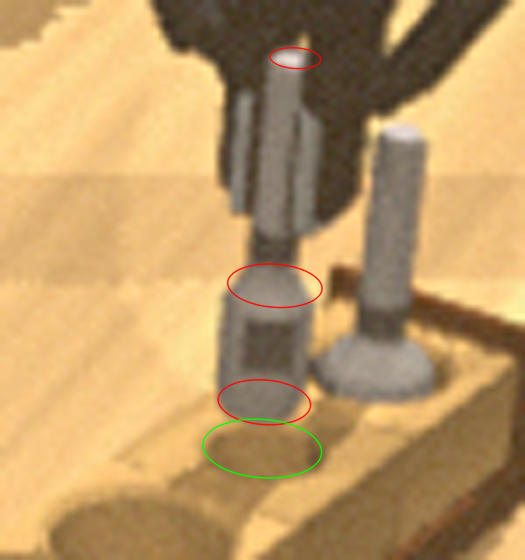

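View pics/tb1.png

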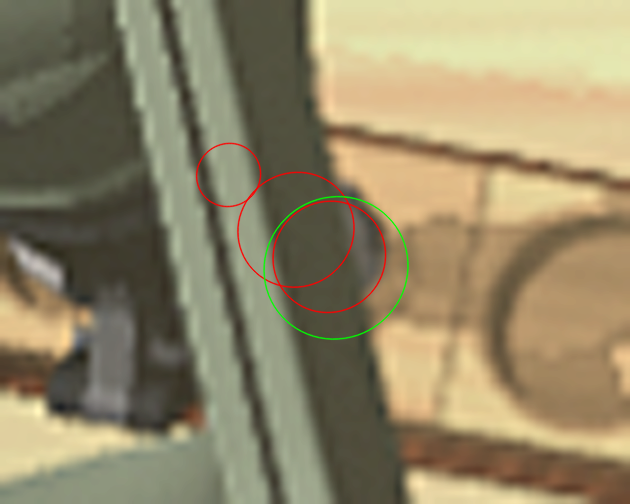

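The scene view shows the punch about 1 px left of the prediction, roughly 2 mm in −x. It's otherwise above its bore, so I'll correct +1.7 mm in x and lower.

```bash
python3 -m jog '{"translation":[[1.5,1,-5],[1.5,1,-15],[1.5,1,-28],[1.5,1,-37],[1.5,1,-42]],"yaw":[0,0,0,0,0]}'; python3 -m jog '{"translation":[[0,0,-2],[0,0,-4],[0,0,-6],[0,0,-8],[0,0,-8]],"yaw":[0,0,0,0,0]}'
```

```text
time: 15.8
ee_pos: [0.5961, 0.2719, 0.083]
orientation: [[0.211, 0.977, -0.005], [0.977, -0.211, 0.013], [0.012, -0.008, -1.0]]
contact_force: [-0.1, 0.9, -2.3]
opening: 0.0121
time: 16.3
ee_pos: [0.5961, 0.2719, 0.075]
orientation: [[0.211, 0.977, -0.005], [0.977, -0.211, 0.013], [0.012, -0.008, -1.0]]
contact_force: [-0.6, 0.4, -0.6]
opening: 0.012
```

```bash
python3 -m jog '{"translation":[[0,0,-0.5],[0,0,-1],[0,0,-1.5],[0,0,-1.5],[0,0,-1.5]],"yaw":[0,0,0,0,0]}'; python3 - <<'E'
from h import *
crop(env.get_image('scene'),305,80,150,150,4,'pics/q2.png')
E
```

```text
time: 16.8
ee_pos: [0.5964, 0.2721, 0.0743]
orientation: [[0.211, 0.977, -0.004], [0.977, -0.211, 0.014], [0.012, -0.007, -1.0]]
contact_force: [-1.9, -0.5, 4.7]
opening: 0.012
```

View pics/q2.png

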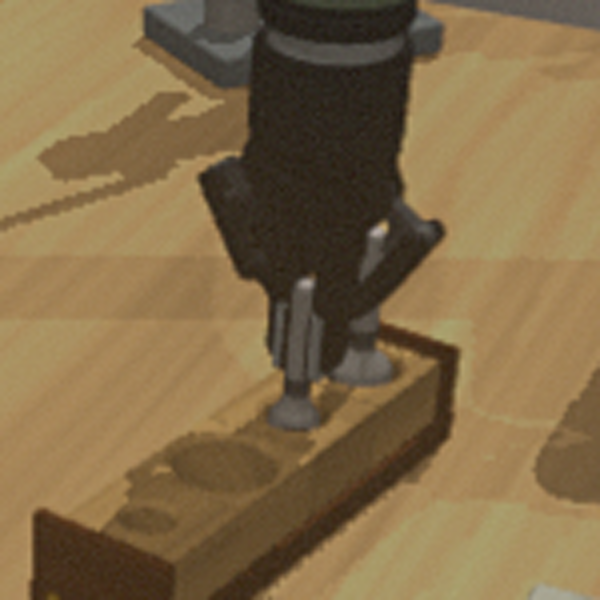

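The force rose to 4.7 N at the expected height, so punch b is on its floor. I'll release and look.

```bash
python3 -m jog '{"translation":[[0,0,0.5],[0,0,0.5],[0,0,0.5],[0,0,0.5],[0,0,0.5]],"yaw":[0,0,0,0,0]}' 0.6;  python3 -m jog '{"translation":[[0,0,15],[0,0,45],[0,0,85],[0,0,125],[0,0,147]],"yaw":[0,0,0,0,0]}'; python3 - <<'E'
from h import *
crop(env.get_image('scene'),305,80,150,150,4,'pics/r2.png')
E
```

```text
time: 17.35
ee_pos: [0.5963, 0.272, 0.0746]
orientation: [[0.211, 0.977, -0.005], [0.977, -0.211, 0.014], [0.012, -0.007, -1.0]]
contact_force: [-0.6, 0.7, -0.1]
opening: 0.0511
time: 17.85
ee_pos: [0.5984, 0.2727, 0.2277]
orientation: [[0.211, 0.977, 0.003], [0.977, -0.211, 0.016], [0.016, -0.0, -1.0]]
contact_force: [-0.1, 0.4, 0.3]
opening: 0.0515
```

View pics/r2.png

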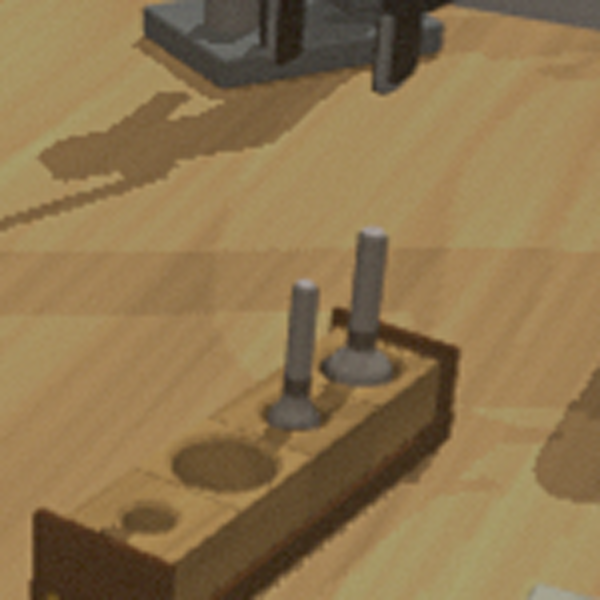

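Both c and b are upright. Punch d is next.

```bash
python3 -m jog '{"translation":[[-1,-20,0],[-3,-60,0],[-6,-108,0],[-9,-156,0],[-11,-204,0]],"yaw":[0.03,0.08,0.15,0.22,0.28]}'; python3 -m jog '{"translation":[[-3,-48,0],[-5,-96,0],[-8,-144,0],[-10,-192,0],[-13,-240,0]],"yaw":[0.05,0.07,0.078,0.078,0.078]}'; python3 -m jog '{"translation":[[-2,-45,0],[-4,-70,0],[-4,-85,0],[-4,-87,0],[-4,-87,0]],"yaw":[0,0,0,0,0]}'
```

```text
time: 18.4
ee_pos: [0.5886, 0.0677, 0.2322]
orientation: [[-0.071, 0.997, 0.004], [0.997, 0.07, 0.019], [0.019, 0.006, -1.0]]
contact_force: [1.3, -0.5, -0.7]
opening: 0.051
time: 18.9
ee_pos: [0.5753, -0.1742, 0.2331]
orientation: [[-0.148, 0.989, 0.004], [0.989, 0.148, 0.019], [0.018, 0.007, -1.0]]
contact_force: [0.3, -0.1, -0.1]
opening: 0.0513
time: 19.4
ee_pos: [0.5715, -0.2604, 0.2332]
orientation: [[-0.148, 0.989, 0.004], [0.989, 0.148, 0.02], [0.019, 0.007, -1.0]]
contact_force: [0.1, 0.5, -0.4]
opening: 0.0515
```

```bash
python3 -m jog '{"translation":[[-1,1,-20],[-1.5,1.4,-60],[-1.5,1.4,-105],[-1.5,1.4,-140],[-1.5,1.4,-157]],"yaw":[0,0,0,0,0]}'; python3 -m jog '{"translation":[[0,0,0],[0,0,0],[0,0,0],[0,0,0],[0,0,0]],"yaw":[0,0,0,0,0]}' 0 90;python3 -m jog '{"translation":[[0,0,0],[0,0,0],[0,0,0]],"yaw":[0,0,0]}'
python3 - <<'E'
from h import *
crop(env.get_image('scene'),140,180,200,200,3,'pics/g3.png')
E
```

```text
time: 19.9
ee_pos: [0.5678, -0.2548, 0.0719]
orientation: [[-0.151, 0.989, -0.002], [0.988, 0.151, 0.025], [0.025, 0.002, -1.0]]
contact_force: [0.6, -0.8, -0.5]
opening: 0.0511
time: 20.4
ee_pos: [0.5681, -0.2548, 0.0727]
orientation: [[-0.151, 0.988, -0.001], [0.988, 0.151, 0.024], [0.024, 0.002, -1.0]]
contact_force: [-0.4, 0.6, -3.6]
opening: 0.016
time: 20.7
ee_pos: [0.568, -0.2549, 0.0727]
orientation: [[-0.151, 0.989, -0.001], [0.988, 0.151, 0.024], [0.024, 0.002, -1.0]]
contact_force: [1.2, -0.6, -3.6]
opening: 0.0163
```

View pics/g3.png

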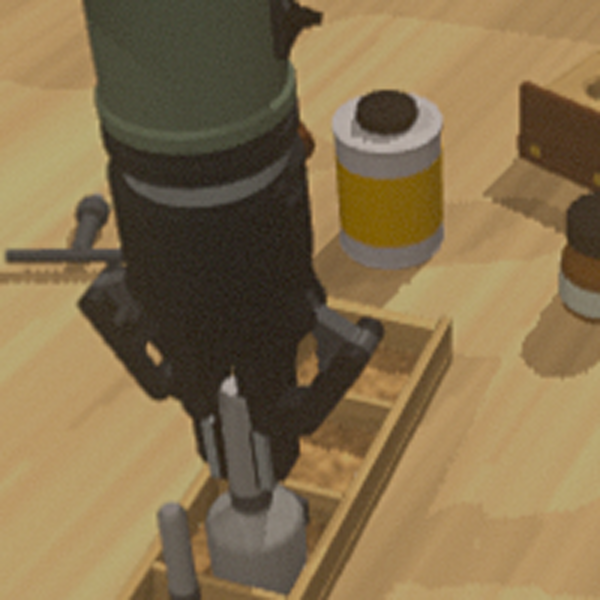

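Punch d is held with the stem at (219,320) in the scene view. I'll lift and carry it slightly more slowly.

```bash
python3 -m jog '{"translation":[[0,0,4],[0,0,16],[0,0,38],[0,0,65],[0,0,95]],"yaw":[0,0,0,0,0]}'; python3 -m jog '{"translation":[[0,0,27],[0,3,48],[0,13,56],[1,30,57],[2,53,57]],"yaw":[0,0,0,-0.02,-0.05]}'; python3 -m jog '{"translation":[[1,28,0],[2,60,0],[3,94,0],[4,128,0],[5,162,0]],"yaw":[-0.04,-0.08,-0.12,-0.16,-0.2]}'; python3 -m jog '{"translation":[[1,34,0],[2,68,0],[3,102,0],[4,136,0],[5,168,0]],"yaw":[-0.04,-0.08,-0.11,-0.112,-0.112]}'
```

```text
time: 21.25
ee_pos: [0.5677, -0.2547, 0.1689]
orientation: [[-0.151, 0.989, -0.002], [0.988, 0.151, 0.024], [0.024, 0.002, -1.0]]
contact_force: [0.1, 0.7, -4.0]
opening: 0.0159
time: 21.75
ee_pos: [0.5695, -0.2013, 0.2264]
orientation: [[-0.099, 0.995, -0.0], [0.995, 0.099, 0.024], [0.024, 0.002, -1.0]]
contact_force: [0.3, 0.4, -4.7]
opening: 0.016
time: 22.25
ee_pos: [0.5736, -0.0372, 0.2258]
orientation: [[0.102, 0.995, 0.003], [0.994, -0.102, 0.024], [0.025, 0.001, -1.0]]
contact_force: [0.8, 0.1, -3.6]
opening: 0.0157
time: 22.75
ee_pos: [0.5774, 0.1329, 0.2253]
orientation: [[0.212, 0.977, 0.005], [0.977, -0.212, 0.024], [0.025, -0.001, -1.0]]
contact_force: [0.9, -0.1, -3.5]
opening: 0.0165
```

```bash
python3 -m jog '{"translation":[[2,30,0],[4,53,0],[5,68,0],[5,74,0],[5,74,-8]],"yaw":[0,0,0,0,0]}'; python3 -m jog '{"translation":[[0,0,-14],[0,0,-36],[0,0,-60],[0,0,-78],[0,0,-86]],"yaw":[0,0,0,0,0]}'; python3 chk.py 22.5 9 116 81.4 0 0 581 206.1 26.5 d1
```

```text
time: 23.25
ee_pos: [0.583, 0.2075, 0.2183]
orientation: [[0.211, 0.977, 0.007], [0.977, -0.211, 0.024], [0.025, 0.002, -1.0]]
contact_force: [0.1, 0.2, -3.4]
opening: 0.016
time: 23.75
ee_pos: [0.5806, 0.2055, 0.1282]
orientation: [[0.213, 0.977, 0.001], [0.977, -0.213, 0.023], [0.022, -0.004, -1.0]]
contact_force: [-1.7, 0.3, -5.0]
opening: 0.0161
[0.5806 0.2055 0.1282] 0.0655
```

View pics/sd1.png

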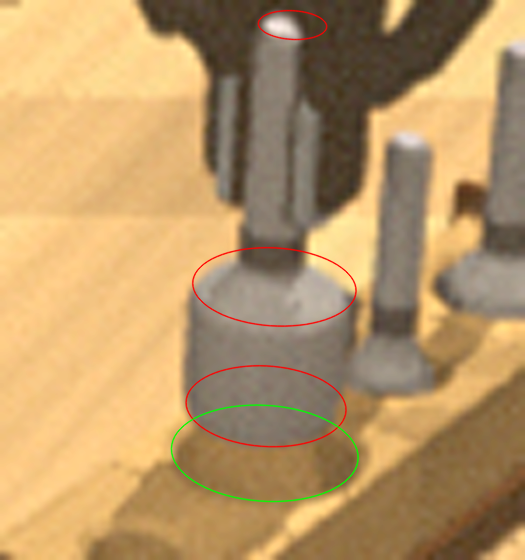

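View pics/td1.png

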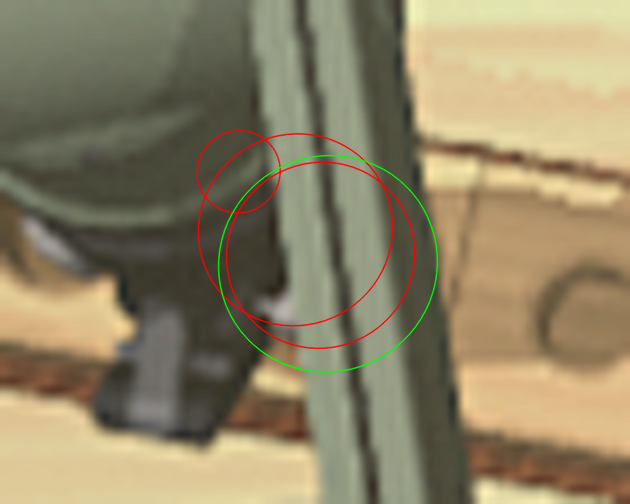

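The scene view shows the cutter centred at about 265 against the bore's 271 in the enlarged picture, so +2 mm in x is needed. Lowering.

```bash
python3 -m jog '{"translation":[[1.5,0,-4],[1.7,0.3,-13],[1.7,0.3,-25],[1.7,0.3,-35],[1.7,0.3,-41]],"yaw":[0,0,0,0,0]}'; python3 -m jog '{"translation":[[0,0,-2],[0,0,-4],[0,0,-6],[0,0,-7],[0,0,-7]],"yaw":[0,0,0,0,0]}'; python3 - <<'E'
from h import *
crop(env.get_image('scene'),305,100,150,150,4,'pics/q3.png')
E
```

```text
time: 24.35
ee_pos: [0.5821, 0.2062, 0.0869]
orientation: [[0.212, 0.977, -0.0], [0.977, -0.212, 0.023], [0.022, -0.005, -1.0]]
contact_force: [0.1, -0.6, -3.7]
opening: 0.016
time: 24.85
ee_pos: [0.5822, 0.2063, 0.0801]
orientation: [[0.212, 0.977, 0.0], [0.977, -0.212, 0.023], [0.022, -0.004, -1.0]]
contact_force: [0.0, 0.8, -3.8]
opening: 0.0165
```

View pics/q3.png

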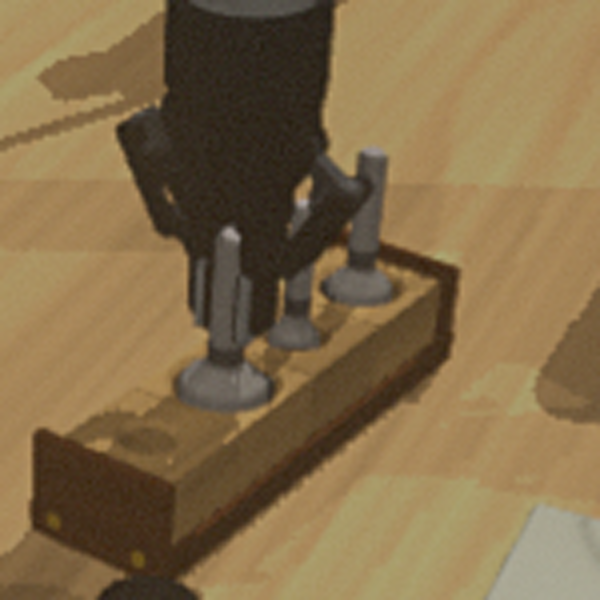

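```bash
python3 -m jog '{"translation":[[0,0,-0.7],[0,0,-1.4],[0,0,-2],[0,0,-2],[0,0,-2]],"yaw":[0,0,0,0,0]}'
```

```text
time: 25.4
ee_pos: [0.5825, 0.2064, 0.0787]
orientation: [[0.212, 0.977, 0.001], [0.977, -0.212, 0.023], [0.023, -0.004, -1.0]]
contact_force: [-2.1, -1.2, -0.6]
opening: 0.0165
```

```bash
python3 -m jog '{"translation":[[0,0,-0.7],[0,0,-1],[0,0,-1]],"yaw":[0,0,0]}'; python3 -m jog '{"translation":[[0,0,0],[0,0,0],[0,0,0],[0,0,0],[0,0,0]],"yaw":[0,0,0,0,0]}' 0.6;  python3 -m jog '{"translation":[[0,0,15],[0,0,45],[0,0,85],[0,0,125],[0,0,147]],"yaw":[0,0,0,0,0]}'; python3 - <<'E'
from h import *
crop(env.get_image('scene'),305,80,150,150,4,'pics/r3.png')
E
```

```text
time: 25.7
ee_pos: [0.5826, 0.2064, 0.0787]
orientation: [[0.212, 0.977, 0.001], [0.977, -0.212, 0.023], [0.023, -0.004, -1.0]]
contact_force: [-3.2, -0.6, 5.1]
opening: 0.0159
time: 26.2
ee_pos: [0.5827, 0.2064, 0.0786]
orientation: [[0.212, 0.977, 0.001], [0.977, -0.212, 0.023], [0.023, -0.004, -1.0]]
contact_force: [-0.3, -0.8, -0.3]
opening: 0.0512
time: 26.7
ee_pos: [0.5848, 0.2069, 0.2316]
orientation: [[0.212, 0.977, 0.009], [0.977, -0.212, 0.025], [0.026, 0.004, -1.0]]
contact_force: [0.0, 0.2, -0.1]
opening: 0.051
```

View pics/r3.png

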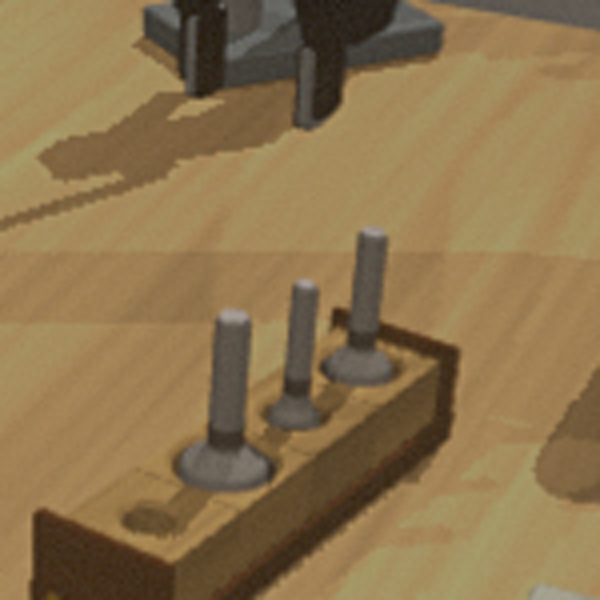

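Three punches now stand upright in their own bores. Punch a is next.

```bash
python3 -m jog '{"translation":[[0,-20,0],[-1,-60,0],[-1,-108,0],[-2,-156,0],[-2,-204,0]],"yaw":[0.03,0.08,0.15,0.22,0.28]}'; python3 -m jog '{"translation":[[-1,-48,0],[-1,-96,0],[-2,-144,0],[-2,-192,0],[-3,-240,0]],"yaw":[0.05,0.07,0.078,0.078,0.078]}'; python3 -m jog '{"translation":[[-1,-45,0],[-1,-70,0],[-1,-83,0],[-1,-85,0],[-1,-85,0]],"yaw":[0,0,0,0,0]}'
```

```text
time: 27.25
ee_pos: [0.5842, 0.0018, 0.2359]
orientation: [[-0.07, 0.998, 0.008], [0.997, 0.07, 0.029], [0.028, 0.01, -1.0]]
contact_force: [0.0, -0.4, -0.6]
opening: 0.0514
time: 27.75
ee_pos: [0.581, -0.2402, 0.2367]
orientation: [[-0.147, 0.989, 0.007], [0.989, 0.147, 0.029], [0.027, 0.011, -1.0]]
contact_force: [0.8, 0.5, -0.3]
opening: 0.0515
time: 28.25
ee_pos: [0.5801, -0.3242, 0.2368]
orientation: [[-0.148, 0.989, 0.007], [0.989, 0.148, 0.03], [0.028, 0.011, -1.0]]
contact_force: [-0.1, 0.1, -0.5]
opening: 0.0509
```

```bash
python3 -m jog '{"translation":[[-1,1,-20],[-1.5,2,-60],[-1.5,2,-105],[-1.5,2,-143],[-1.5,2,-162]],"yaw":[0,0,0,0,0]}'; python3 -m jog '{"translation":[[0,0,0],[0,0,0],[0,0,0],[0,0,0],[0,0,0]],"yaw":[0,0,0,0,0]}' 0 70;python3 -m jog '{"translation":[[0,0,0],[0,0,0],[0,0,0]],"yaw":[0,0,0]}'
python3 - <<'E'
from h import *
crop(env.get_image('scene'),120,240,200,200,3,'pics/g4.png')
E
```

```text
time: 28.75
ee_pos: [0.5766, -0.3177, 0.0704]
orientation: [[-0.15, 0.989, 0.001], [0.988, 0.15, 0.035], [0.034, 0.006, -0.999]]
contact_force: [-1.1, -0.4, 0.3]
opening: 0.0515
time: 29.25
ee_pos: [0.5776, -0.3183, 0.0721]
orientation: [[-0.151, 0.989, 0.003], [0.988, 0.151, 0.033], [0.032, 0.008, -0.999]]
contact_force: [0.6, 0.5, -0.1]
opening: 0.0107
time: 29.55
ee_pos: [0.5776, -0.3185, 0.0724]
orientation: [[-0.15, 0.989, 0.004], [0.988, 0.15, 0.033], [0.032, 0.008, -0.999]]
contact_force: [-0.9, 0.0, -0.5]
opening: 0.0104
```

View pics/g4.png

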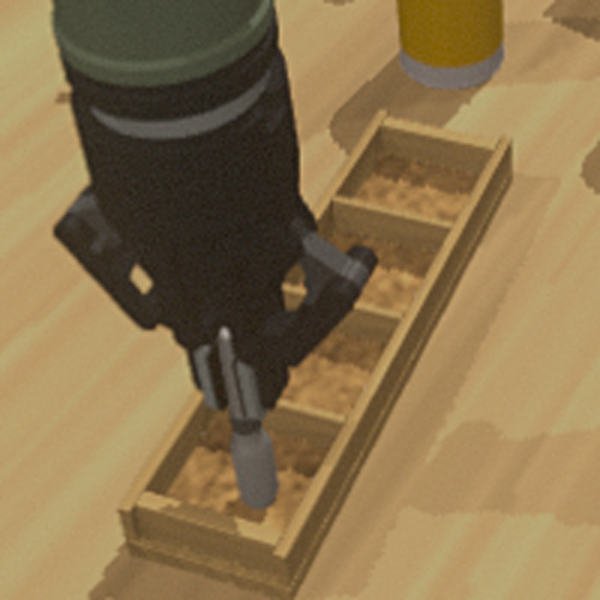

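Punch a is held, seen at (198,370) in the scene view. I'll lift and carry it.

```bash
python3 -m jog '{"translation":[[0,0,4],[0,0,18],[0,0,42],[0,0,72],[0,0,102]],"yaw":[0,0,0,0,0]}'; python3 -m jog '{"translation":[[0,0,25],[0,3,44],[0,13,50],[-1,30,50],[-1,53,50]],"yaw":[0,0,0,-0.02,-0.05]}'; python3 -m jog '{"translation":[[-1,28,0],[-1,60,0],[-2,94,0],[-3,128,0],[-3,162,0]],"yaw":[-0.04,-0.08,-0.12,-0.16,-0.2]}'; python3 -m jog '{"translation":[[-1,34,0],[-1,68,0],[-2,102,0],[-3,136,0],[-3,168,0]],"yaw":[-0.04,-0.08,-0.11,-0.112,-0.112]}'
```

```text
time: 30.1
ee_pos: [0.5776, -0.3184, 0.1763]
orientation: [[-0.151, 0.989, 0.004], [0.988, 0.15, 0.033], [0.032, 0.008, -0.999]]
contact_force: [0.6, 0.2, -0.9]
opening: 0.0099
time: 30.6
ee_pos: [0.5762, -0.265, 0.2264]
orientation: [[-0.099, 0.995, 0.005], [0.995, 0.098, 0.032], [0.032, 0.009, -0.999]]
contact_force: [0.1, 0.8, -0.7]
opening: 0.0105
time: 31.1
ee_pos: [0.5722, -0.1008, 0.2259]
orientation: [[0.103, 0.995, 0.01], [0.994, -0.103, 0.031], [0.032, 0.007, -0.999]]
contact_force: [0.8, -0.3, -0.1]
opening: 0.0104
time: 31.6
ee_pos: [0.5679, 0.0693, 0.2254]
orientation: [[0.213, 0.977, 0.012], [0.977, -0.213, 0.03], [0.032, 0.006, -0.999]]
contact_force: [0.4, -0.1, 0.5]
opening: 0.0102
```

```bash
python3 -m jog '{"translation":[[0,30,0],[1,53,0],[1,68,0],[1,74,0],[1,74,-8]],"yaw":[0,0,0,0,0]}'; python3 -m jog '{"translation":[[0,0,-14],[0,0,-36],[0,0,-60],[0,0,-80],[0,0,-88]],"yaw":[0,0,0,0,0]}'; python3 chk.py 9 6 104 81.1 0 0 567.5 142.5 13 a1
```

```text
time: 32.1
ee_pos: [0.5696, 0.1438, 0.2184]
orientation: [[0.211, 0.977, 0.015], [0.977, -0.212, 0.03], [0.033, 0.008, -0.999]]
contact_force: [0.1, 0.5, -0.3]
opening: 0.0105
time: 32.6
ee_pos: [0.5671, 0.1422, 0.1263]
orientation: [[0.213, 0.977, 0.008], [0.976, -0.214, 0.029], [0.031, 0.002, -1.0]]
contact_force: [-0.8, -0.5, -0.4]
opening: 0.0102
[0.5671 0.1422 0.1263] 0.0639
```

View pics/sa1.png

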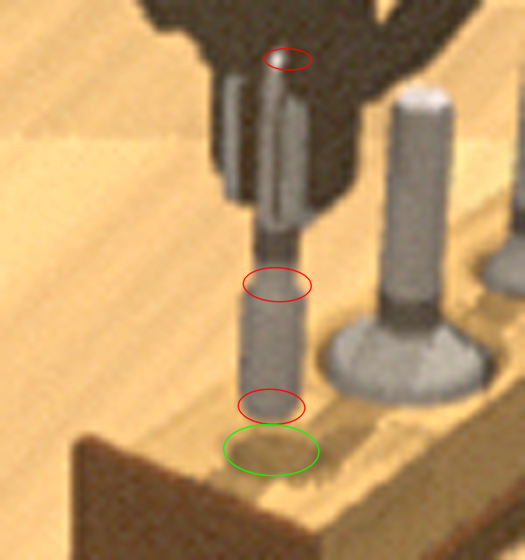

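View pics/ta1.png

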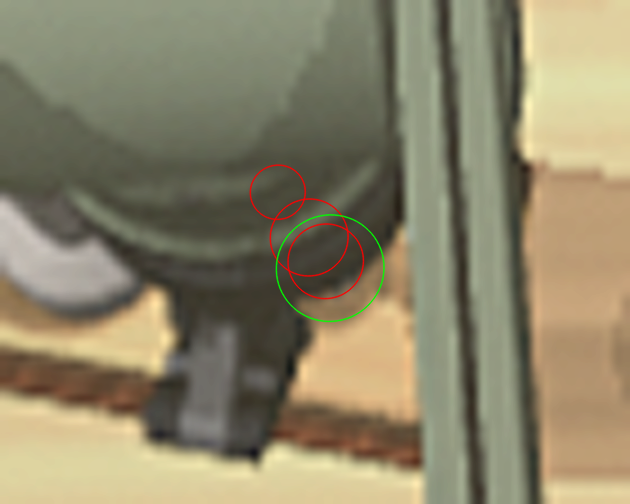

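The scene view shows punch a's cutter centre at about 270 and the bore centre at 274 in the enlarged picture, which is about 1 mm in x. Lowering with that correction.

```bash
python3 -m jog '{"translation":[[1,-0.3,-4],[1.2,-0.3,-13],[1.2,-0.3,-25],[1.2,-0.3,-34],[1.2,-0.3,-38]],"yaw":[0,0,0,0,0]}'; python3 -m jog '{"translation":[[0,0,-2],[0,0,-4],[0,0,-6],[0,0,-8],[0,0,-8]],"yaw":[0,0,0,0,0]}'; python3 - <<'E'
from h import *
crop(env.get_image('scene'),305,100,150,150,4,'pics/q4.png')
E
```

```text
time: 33.2
ee_pos: [0.5681, 0.1423, 0.0882]
orientation: [[0.213, 0.977, 0.008], [0.977, -0.213, 0.03], [0.031, 0.001, -1.0]]
contact_force: [0.1, -0.7, -0.7]
opening: 0.0107
time: 33.7
ee_pos: [0.5681, 0.1423, 0.0801]
orientation: [[0.213, 0.977, 0.008], [0.977, -0.213, 0.03], [0.031, 0.001, -1.0]]
contact_force: [-0.2, 0.9, -0.3]
opening: 0.0103
```

View pics/q4.png

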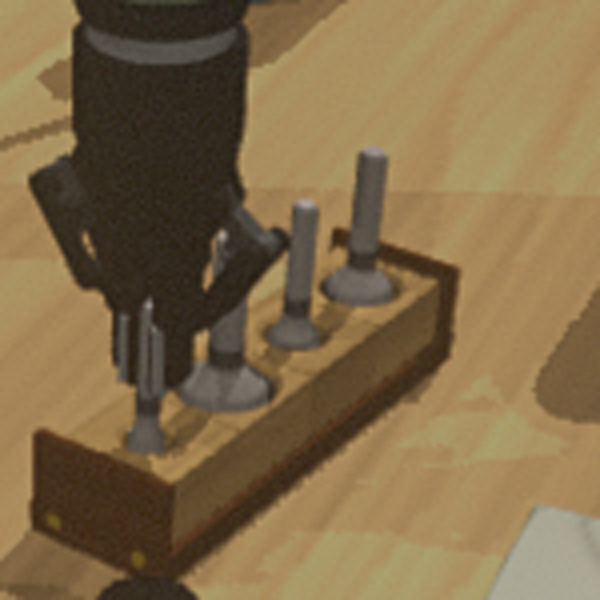

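Punch a is in its bore at about (341,208), with about 1.5 mm still to go.

```bash
python3 -m jog '{"translation":[[0,0,-0.7],[0,0,-1.4],[0,0,-2],[0,0,-2.5],[0,0,-2.5]],"yaw":[0,0,0,0,0]}'
```

```text
time: 34.25
ee_pos: [0.5682, 0.1423, 0.078]
orientation: [[0.213, 0.977, 0.008], [0.977, -0.213, 0.03], [0.031, 0.001, -1.0]]
contact_force: [-0.4, 0.1, 0.6]
opening: 0.0109
```

```bash
python3 -m jog '{"translation":[[0,0,-0.5],[0,0,-1],[0,0,-1]],"yaw":[0,0,0]}'
```

```text
time: 34.55
ee_pos: [0.5684, 0.1424, 0.0779]
orientation: [[0.213, 0.977, 0.008], [0.977, -0.213, 0.03], [0.031, 0.002, -1.0]]
contact_force: [-2.7, 0.4, 5.9]
opening: 0.0106
```

It's seated: the tool stopped going down and the force is 5.9 N. Releasing and lifting clear.

```bash
python3 -m jog '{"translation":[[0,0,0.5],[0,0,0.5],[0,0,0.5],[0,0,0.5],[0,0,0.5]],"yaw":[0,0,0,0,0]}' 0.6;  python3 -m jog '{"translation":[[0,0,15],[0,0,45],[0,0,85],[0,0,125],[0,0,147]],"yaw":[0,0,0,0,0]}'; python3 -m jog '{"translation":[[-10,-20,0],[-30,-60,0],[-50,-100,0],[-70,-140,0],[-80,-160,0]],"yaw":[0,0,0,0,0]}';python3 -m jog '{"translation":[[-20,-40,0],[-40,-80,0],[-50,-100,0],[-50,-100,0],[-50,-100,0]],"yaw":[0,0,0,0,0]}'; python3 - <<'E'
from h import *
s=env.get_image('scene');t=env.get_image('top');cv2.imwrite('pics/endt.png',t)
crop(s,305,110,135,140,4,'pics/e1.png')
I=[]
g=(0,255,0);r=(0,0,255)
for x,y,br,R,rs,H in((.5675,.1425,.013,.009,.006,.104),(.5946,.2697,.0175,.0135,.007,.108),(.6081,.3333,.022,.018,.008,.112),(.581,.2061,.0265,.0225,.009,.116)):
    I+=[(ring(x,y,.05,br),g),(ring(x,y,.054,R),r),(ring(x,y,.016+H,rs),r)]
overlay('top',t,I,130,180,150,90,5,'pics/e2.png')
overlay('scene',s,I,305,110,135,130,5,'pics/e3.png')
E
```

```text
time: 35.05
ee_pos: [0.5683, 0.1424, 0.0782]
orientation: [[0.213, 0.977, 0.008], [0.977, -0.213, 0.03], [0.031, 0.001, -1.0]]
contact_force: [-0.3, -0.1, -0.4]
opening: 0.0514
time: 35.55
ee_pos: [0.5704, 0.1426, 0.2309]
orientation: [[0.212, 0.977, 0.016], [0.977, -0.213, 0.03], [0.033, 0.009, -0.999]]
contact_force: [0.3, -0.4, 0.7]
opening: 0.0513
time: 36.05
ee_pos: [0.4891, -0.0198, 0.2322]
orientation: [[0.214, 0.977, 0.017], [0.976, -0.215, 0.029], [0.032, 0.01, -0.999]]
contact_force: [0.3, -0.5, -0.2]
opening: 0.0512
time: 36.55
ee_pos: [0.4393, -0.1199, 0.2331]
orientation: [[0.216, 0.976, 0.018], [0.976, -0.216, 0.029], [0.032, 0.012, -0.999]]
contact_force: [-0.2, 0.0, 0.0]
opening: 0.0508
```

View pics/e2.png

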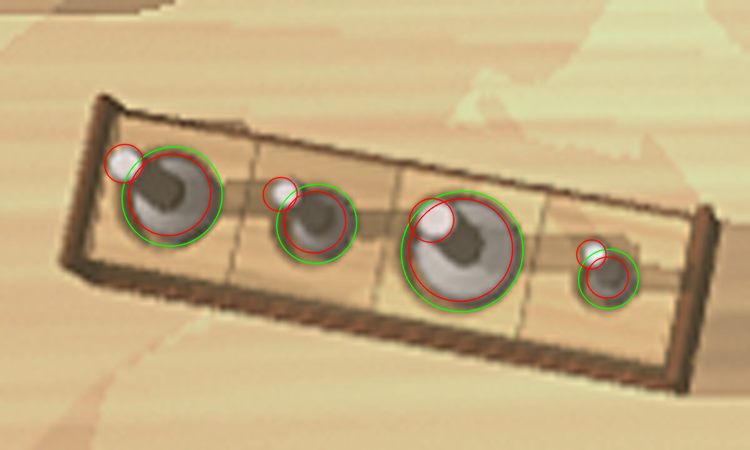

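View pics/e3.png

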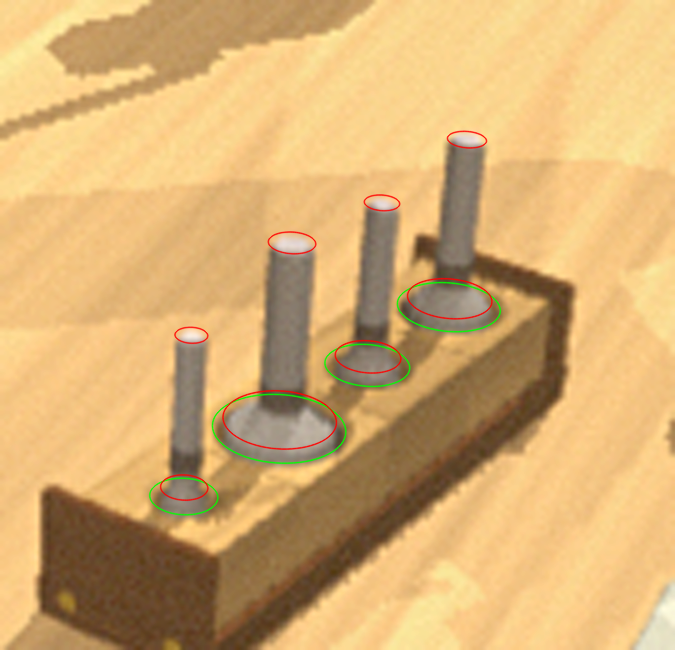

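View pics/endt.png

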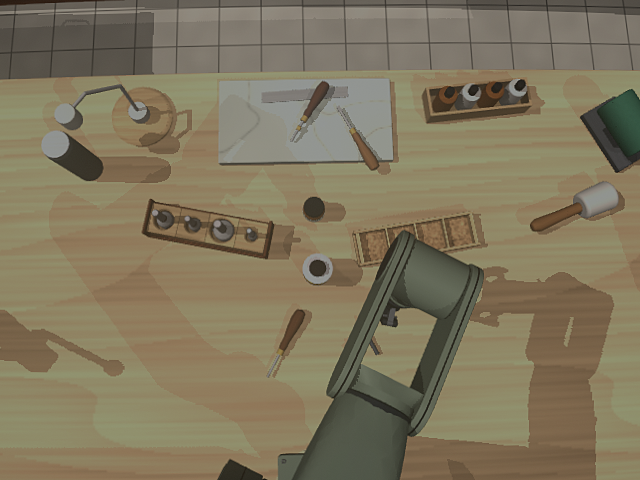

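Both views match the seated outlines: stem tops and cutter rims lie on the predictions, and all four punches are upright. The tin at (317,268) and the jar at (314,208) haven't moved, and the gripper is clear, so I'm handing in.

```bash
python3 -c "
from cell import env
print(env.state()['qd'].round(2),env.state()['time']); print(env.close_job())"
```

```text
[ 0.75  0.41  0.11 -0.12 -0.09 -0.2 ] 36.65
the job is handed in; nothing more can be done
None
```

All four punches are in the bores drilled for their sizes, and I handed the job in at 36.65 s of the allowed 112 s. I moved them one at a time, in the order c, b, d, a. Each was lowered until the wrist force showed the edge on the bore floor (for c only as the punch's weight coming off the wrist), then released.

- **Fit and height:** in the last pictures from both cameras, the stem tops and cutters match the outlines of fully seated, upright punches to about a pixel (roughly 2 mm).
- **Tin and jar:** both show at the same pixels as at the start, (317,268) and (314,208), so they did not move.
- **Gripper:** it was open and well clear of everything at hand-in.
- **Checks that disagreed:** the two cameras differed by 1–2.5 mm on the punch and bore positions. I used their mean, then added 1–2 mm in x, based on the pictures taken above the bores, for b, d and a. The tool also drifted to a tilt of about 0.03 rad by the last punch, but none of the released punches shows a lean.

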